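# Pass a casting under the height-gauge bar to its sprung stop

### The job

Check the aluminium casting on the height gauge: set it down flat on the open end of the gauge plate with its tall head towards the bar, then push it along between the rails, under the yellow bar, until it comes up against the red sprung stop, which is set to a different place each time. Press it against the stop with a steady push of about 10 N for a second, never more than 18 N, and do not wedge it up against the bar. Then take the hand away and leave it lying flat with its whole head past the bar, and leave the oil bottle, the brass tin and the loupe where they stand.

Things in the scene. Friction and masses are not known exactly. Their poses are not given: they have to be found in the camera images.
- casting_center (a point): aluminium casting, 110 long (x) x 46 wide (y), flat underside, 0.22 to 0.45 kg. Tall head 34 high, dark plate on top, from x = +15 to +55 mm; low tail 24 high from x = -55 to +15. The point: middle of length and width, 12 mm above the underside. x points to the head end, z up. Grasp across the width. Starts flat on the counter.
- casting_head (a point): centre of the top of the casting's tall head: 35 mm towards the head end from casting_center and 22 mm above it. Same axes.
- gauge: fixed steel gauge. Origin: underside of the plate below the bar's middle; x along the lane from open end to stop, z up. Plate 12 thick, 104 wide, x = -145 to +112 mm. Two rails 10 high on it, 49 apart inside, x = -35 to +70, with flared lead-ins about 59 apart at x = -57; bare plate before that. Posts 18 x 14 at x = 0, y = +-42 carry the bar. Polished: a casting slides with about 1 N.
- bridge_bar: fixed yellow bar across the lane, 14 x 104 x 14 mm, a screw head 4 mm high on each end. Origin: centre of its underside, 36 mm above the plate, so the casting's head passes with 2 mm to spare. Axes as the gauge's.
- stop_block: grey block 22x40x30 mm fixed on the plate at the lane's end; origin: centre of its underside, gauge x = +99 mm. Carries a set screw and a red spring plunger pointing down the lane, 16 mm above the plate. The free plunger's tip is somewhere from gauge x = +50 to +72 mm, set anew each time and not measured: feel for it. It yields 1 mm per 4.5 N, up to 9 mm, and springs back.
- bottle: brown oil bottle with a black cap, 44 across, 72 high, loose; origin at the centre of its underside. To be left alone.
- brass_tin: round brass-coloured tin, 45 across, 23 high, loose; origin at the centre of its underside. To be left alone.
- loupe: black loupe, 30 across, 31 high, loose; origin at the centre of its underside. To be left alone.
There are look-alikes about, which are no part of the job. There is more than one size of the part that bears casting_center; the job needs the largest.

How it is judged:
By the outcome, as a careful person would: the job done as asked, in the order asked, and still so for the second after the job is handed in, with the robot touching nothing.
It also fails if it takes over 64 s, if anything falls off the work surface, if the arm or the gripper's body presses on something with over 40 N, if the wrist force passes 120 N, or if a joint passes its speed limit or range.

### The arm

A 6-joint arm with a two-finger parallel gripper is mounted at the origin on a cart in front of the work surface, level with it; the furniture and walls round the work are solid. World frame = base frame: x ahead of the robot, y to its left, z up, the work surface at z = 0. Lengths are in m, angles in degrees, forces in N, time in s.
With the tool pointing down it reaches from about 0.35 to 0.775 m from the base axis. Payload 5.5 kg.
Tool frame: the origin (TCP) lies on the mounting face of the last link; the fingertips stand 173 mm ahead of it and the grasp point (between the pads) lies 155 mm ahead of it; z points along the fingers, y is the line along which they close (so a half turn about z gives the same grasp; the last joint's range is limited). The gripper opens to 85 mm and grips with 20 to 120 N. Pads are 22 mm wide; open, the fingers measure 114 mm over their backs; the gripper's body (76 mm by 85 mm) begins 54 mm behind the grasp point. The pads swing forward as they close: fully open they stand 13 mm farther back than shut.
Start: joints at [-79.332, 17.945, 2.641, 74.691, 0, 82.002], TCP at [0.184, -0.545, 0.405] pointing down, gripper open.
Joint ranges: [-158.12, 158.12], [-49.38, 96.58], [-58.88, 72.47], [-126.05, 133.96], [-84.25, 85.87], [-180, 180]. Speed limits (degrees/s): [147.25, 147.25, 180, 180, 180, 180].

### API

Orientations are given as [roll, pitch, yaw] about the fixed x, y, z axes, in that order (R = Rz(yaw) Ry(pitch) Rx(roll)).
In Python, from bench import r gives the robot as it stands.
- The arm moves only by the shell command python3 -m creep 'ROWS' [FORCE]. ROWS is JSON, a list of rows, each an object with "travel": the shift along the tool's x, y, z in cm, a list of three; "turn": the turn about the tool's z in degrees; "claw": the finger opening in cm, from 0 to 8.54. In form: [{"travel": [tx, ty, tz], "turn": turn, "claw": claw}, ...]. A call has 1 to 20 rows; each row is the pose to reach, as a shift and turn from the pose commanded when the call began, along the tool's axes at that moment; what a row does not reach only later rows make up. A row lasts 1/12 s, in which the tool goes at most 41.7 mm and 7.16 degrees, less where a joint would pass 70% of its speed; a pose out of reach is approached as far as the arm can. A call with a gripper value outside its range is refused whole. The fingers move at their own pace and stop on an object; FORCE is the grip in N (left out, the last holds). Time passes only in rows, so rows that repeat a pose let the fingers close. It gives the time, the measured TCP pose, the force, the opening and the grip force at its end, in the units of the state.
- r.get_state(): the state, without advancing time (a new reading comes with each control period).
- r.grab_frame(name): name is "scene" or "top" or "wrist"; returns the picture (420x560x3 uint8, blue, green, red); there is no depth.
- r.calibration(name): a dict with "intrinsics" (3x3 intrinsics, pixels), "R" (3x3) and "t" (3): a world point X has camera coordinates R X + t; the wrist camera has in their place "mount" (4x4, takes a point from camera to tool coordinates, whose origin is the TCP and whose axes are the flange's). Camera axes: x right, y down, z forward; pixel columns grow to the right and rows downward; lengths in m; the calibration is good to about 2 mm. A picture is of the moment at which its call begins: read the wrist's pose just before it. calibration takes no time and is no camera call.
- r.close_job(): hands the job in; it is judged then, once.
The state is a dict: "clock": time; "qpos": joint angles; "qvel": joint speeds; "effort": joint torques, N m; "tcp_pos": TCP position; "tool_rot": TCP orientation; "ft_force": force on the tool from outside, world axes, zero at the start; "ft_torque": the same for the moment, N m; "grip_width": opening from 0.0 (shut) to 1.0 (fully open); "finger_force": force on a finger pad.
Only numpy, scipy, OpenCV 4.12 (cv2) and the standard library are available. Lean on these libraries where they do the work, as an engineer would, in place of code of your own. Each camera call takes 0.05 s, during which the arm holds its last target. There are 200 camera calls.

## Working session

There is one attempt and no reset: what is moved stays moved. The work goes in short steps, Python scripts to look and compute and a shell command to move; the robot and the scene stay as the last step left them, time stands still between calls to the robot, and variables do not carry over. Pictures are saved under pics/ and viewed, at most 10 in all, crops included, and the job is handed in when it is done.

```bash
mkdir -p pics; ls; python3 - <<'E'
from bench import r
import cv2,numpy as np
for n in ("scene","top"):
    cv2.imwrite(f"pics/{n}0.png",r.grab_frame(n)); c=r.calibration(n)
    print(n,np.round(c["intrinsics"],1).tolist(),np.round(c["R"],3).tolist(),np.round(c["t"],3).tolist())
print(np.round(r.calibration("wrist")["mount"],3).tolist()); print(r.get_state())
E
```

```text
pics
scene [[383.7, 0.0, 279.1], [0.0, 383.7, 204.6], [0.0, 0.0, 1.0]] [[-0.632, -0.775, -0.019], [-0.431, 0.372, -0.822], [0.644, -0.512, -0.569]] [0.584, 0.159, 0.7]
top [[499.1, 0.0, 284.0], [0.0, 499.1, 200.0], [0.0, 0.0, 1.0]] [[0.022, -1.0, -0.002], [-0.981, -0.022, -0.192], [0.192, 0.006, -0.981]] [0.308, 0.554, 1.005]
[[-0.001, -0.965, -0.262, 0.066], [1.0, -0.001, 0.001, -0.001], [-0.001, -0.262, 0.965, 0.03], [0.0, 0.0, 0.0, 1.0]]
{'clock': 0.1, 'qpos': array([-7.93307318e+01,  1.79885218e+01,  2.58480642e+00,  7.46882028e+01,
       -1.26997108e-03,  8.19997471e+01]), 'qvel': array([-0.03281806, -0.09304348,  0.17080911, -0.09069908, -0.0316819 ,
       -0.08935164]), 'effort': array([ 2.14284424e-03, -4.81722021e+01,  2.99246943e+01,  1.26263688e-02,
       -2.75015673e-04, -8.75329889e-07]), 'tcp_pos': array([ 0.18400606, -0.54460446,  0.40388715]), 'tool_rot': array([-1.79908800e+02, -1.15353264e-02,  1.86695129e+01]), 'ft_force': array([-0.29051338, -0.23108493, -0.38360923]), 'ft_torque': array([-0.03784755, -0.01750292, -0.06225569]), 'finger_force': 0.0, 'grip_width': 1.0005214365643262}
```

View pics/top0.png

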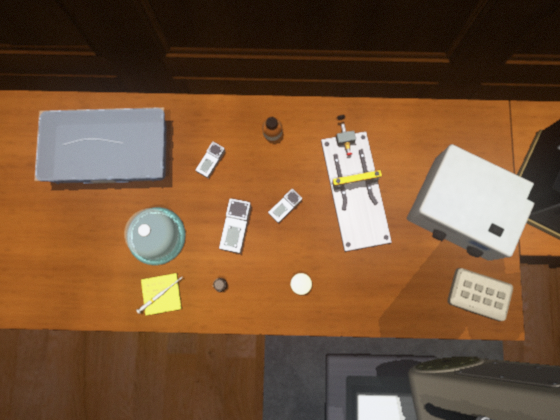

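View pics/scene0.png

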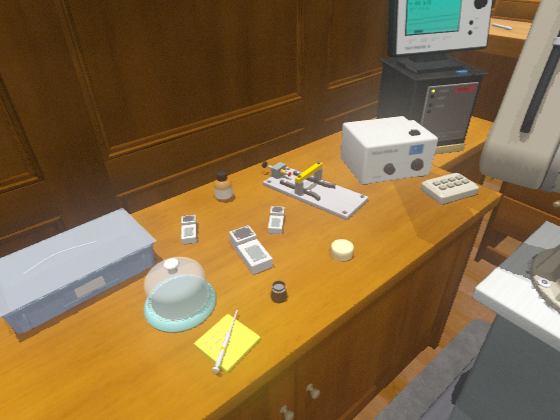

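The top view shows the large casting at (236,226) with its dark head plate at (238,209). The gauge plate has corners near (322,137), (368,132), (391,242) and (343,250), and the yellow bar runs from (333,182) to (381,173). The stop end is at the top, so the open end faces the robot.

```bash
cat > h.py <<'E'
from bench import r
import cv2,numpy as np
from scipy.spatial.transform import Rotation as Ro
def cam(n,st=None):
    c=r.calibration(n);K=np.array(c["intrinsics"])
    if n=="wrist":
        M=np.array(c["mount"]);T=np.eye(4);T[:3,:3]=Ro.from_euler("xyz",st["tool_rot"],degrees=True).as_matrix();T[:3,3]=st["tcp_pos"]
        W=T@M; return K,W[:3,:3],W[:3,3]
    R=np.array(c["R"]);return K,R.T,-R.T@np.array(c["t"])
def ray(C,p,z):
    K,R,o=C;p=np.atleast_2d(np.asarray(p,float))
    d=np.c_[p,np.ones(len(p))]@np.linalg.inv(K).T@R.T
    return o+d*((z-o[2])/d[:,2])[:,None]
def blobs(m,lo=20):
    return sorted([c for c in cv2.findContours(m.astype(np.uint8)*255,cv2.RETR_EXTERNAL,cv2.CHAIN_APPROX_NONE)[0] if cv2.contourArea(c)>lo],key=cv2.contourArea,reverse=True)
def rect(C,c,z):
    P=ray(C,c.reshape(-1,2),z)[:,:2]; (x,y),(w,h),a=cv2.minAreaRect((P*1000).astype(np.float32))
    if w<h: w,h,a=h,w,a+90
    return np.round([x,y,w,h,(a+90)%180-90],1)
E
python3 - <<'E'
from h import *
im=cv2.imread("pics/top0.png");C=cam("top");H=cv2.cvtColor(im,cv2.COLOR_BGR2HSV)
def box(m,x0,y0,x1,y1):
    o=np.zeros_like(m);o[y0:y1,x0:x1]=m[y0:y1,x0:x1];return o
g=(H[...,1]<90)&(H[...,2]>100)
c=blobs(cv2.morphologyEx(box((H[...,1]<110),210,190,258,262).astype(np.uint8),cv2.MORPH_CLOSE,np.ones((3,3)))) 
print("casting",rect(C,c[0],.026))
d=blobs(box(H[...,2]<90,222,198,254,220)); print("dark",[rect(C,k,.034) for k in d[:2]])
y=blobs(box((H[...,0]>22)&(H[...,0]<35)&(H[...,1]>150)&(H[...,2]>120),325,165,390,192));print("bar",[rect(C,k,.062) for k in y[:2]])
p=blobs(box(g,312,125,400,255));print("plate",[rect(C,k,.012) for k in p[:2]])
print("corners",np.round(ray(C,[(322,137),(368,132),(391,242),(343,250)],.012)*1000).tolist())
for n,q,z in(("bottle",(272,124),.072),("tin",(301,284),.023),("loupe",(220,285),.031),("small",(286,206),.02),("small2",(210,160),.02)):print(n,np.round(ray(C,q,z)*1000))
print(r.get_state()["clock"])
E
python3 - <<'E'
import cv2
im=cv2.imread("pics/top0.png")[110:270,200:410]
cv2.imwrite("pics/crop1.png",cv2.resize(im,None,fx=3.7,fy=3.7,interpolation=cv2.INTER_CUBIC))
E
```

```text
casting [495.2 425.3 115.   50.8  -9.1]
dark []
bar [array([600. , 160.7,  91.8,  13.3, -77.8])]
plate [array([594. , 165.6, 282.5, 105.7,  12. ])]
corners [[703.0, 238.0, 12.0], [717.0, 134.0, 12.0], [468.0, 86.0, 12.0], [448.0, 190.0, 12.0]]
bottle [[710. 350.  72.]]
tin [[373. 280.  23.]]
loupe [[367. 451.  31.]]
small [[541. 316.  20.]]
small2 [[641. 487.  20.]]
0.1
```

View pics/crop1.png

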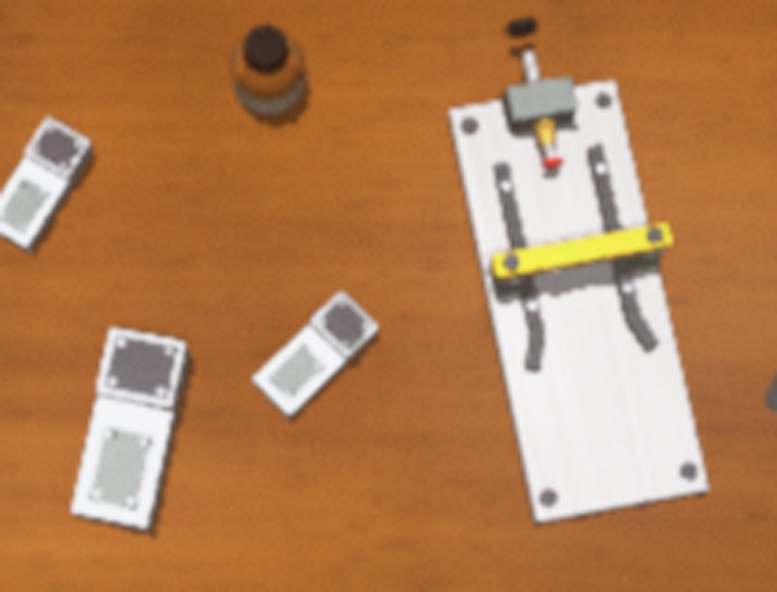

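The crop confirms that the head of the large casting points away from the robot, at crop (145,365). It also shows the gauge lane, with the red tip at (552,162) and the open end at the bottom. Next I'll go above the gauge for a wrist look.

```bash
R='{"travel":[51.8,-54.8,0],"turn":-143,"claw":8.5}'; python3 -m creep '[{"travel":[51.8,-54.8,0],"turn":-143,"claw":8.5},{"travel":[51.8,-54.8,0],"turn":-143,"claw":8.5},{"travel":[51.8,-54.8,0],"turn":-143,"claw":8.5},{"travel":[51.8,-54.8,0],"turn":-143,"claw":8.5},{"travel":[51.8,-54.8,0],"turn":-143,"claw":8.5},{"travel":[51.8,-54.8,0],"turn":-143,"claw":8.5},{"travel":[51.8,-54.8,0],"turn":-143,"claw":8.5},{"travel":[51.8,-54.8,0],"turn":-143,"claw":8.5},{"travel":[51.8,-54.8,0],"turn":-143,"claw":8.5},{"travel":[51.8,-54.8,0],"turn":-143,"claw":8.5},{"travel":[51.8,-54.8,0],"turn":-143,"claw":8.5},{"travel":[51.8,-54.8,0],"turn":-143,"claw":8.5},{"travel":[51.8,-54.8,0],"turn":-143,"claw":8.5},{"travel":[51.8,-54.8,0],"turn":-143,"claw":8.5},{"travel":[51.8,-54.8,0],"turn":-143,"claw":8.5},{"travel":[51.8,-54.8,0],"turn":-143,"claw":8.5},{"travel":[51.8,-54.8,0],"turn":-143,"claw":8.5},{"travel":[51.8,-54.8,0],"turn":-143,"claw":8.5},{"travel":[51.8,-54.8,0],"turn":-143,"claw":8.5},{"travel":[51.8,-54.8,0],"turn":-143,"claw":8.5}]'; python3 - <<'E'
from h import *
import json
st=r.get_state();im=r.grab_frame("wrist");cv2.imwrite("pics/w1.png",im)
json.dump({k:np.array(st[k]).tolist() for k in("tcp_pos","tool_rot")},open("w1.json","w"));print(st["tcp_pos"],st["tool_rot"],st["qpos"],cam("wrist",st)[0][0])
E
```

```text
clock: 1.77
tcp_pos: [0.5, 0.143, 0.4037]
tool_rot: [-180.0, -0.1, 162.3]
ft_force: [-0.7, -0.1, -1.0]
grip_width: 0.995
finger_force: 0.0
[0.49998898 0.14296408 0.40366372] [-1.79981370e+02 -6.66150518e-02  1.62287582e+02] [ 7.10490577e+00  1.18867759e+01 -5.54368817e+00  7.26378186e+01
  1.10507300e-02  2.48173059e+01] [374.74192008   0.         279.19355606]
```

View pics/w1.png

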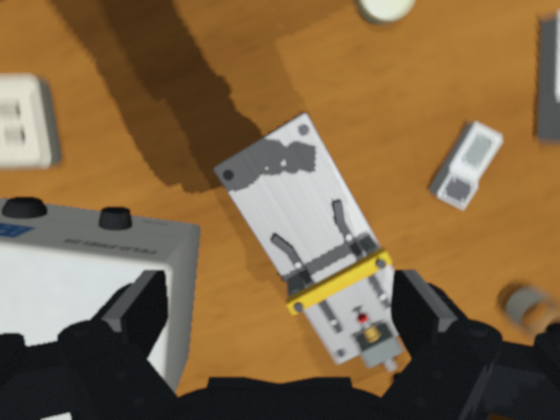

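The wrist view shows the open-end plate corners at about (215,167) and (307,112), the bar from (287,302) to (391,255), and the red tip at (362,317). I'll compute the gauge pose.

```bash
python3 - <<'E'
from h import *
import json
st=json.load(open("w1.json"));C=cam("wrist",st)
im=cv2.imread("pics/w1.png");H=cv2.cvtColor(im,cv2.COLOR_BGR2HSV)
y=blobs((H[...,0]>18)&(H[...,0]<35)&(H[...,1]>140)&(H[...,2]>110)&(np.arange(420)[:,None]>230));print("bar",[rect(C,k,.062) for k in y[:2]])
pl=ray(C,[(215,167),(307,113)],.012)[:,:2]*1000
print("open corners",pl.round(1),np.linalg.norm(pl[0]-pl[1]))
m=((H[...,1]<70)&(H[...,2]>40));o=np.zeros_like(m);o[105:260,205:385]=m[105:260,205:385]
k=blobs(o)[0]; q=k.reshape(-1,2)
# edge fits: points near left/right edges
a=np.radians(12);
P=ray(C,q,.012)[:,:2]*1000;mid=pl.mean(0)
for ang in(11,11.5,12,12.5):
    a=np.radians(ang);L=(P-mid)@np.array([[np.cos(a),-np.sin(a)],[np.sin(a),np.cos(a)]])
    s=[L[(L[:,0]>10)&(L[:,0]<80)&(sg*L[:,1]>40)] for sg in(1,-1)]
    e=L[(abs(L[:,1])<40)&(L[:,0]<15)]
    print(ang,[(np.degrees(np.arctan(np.polyfit(x[:,0],x[:,1],1)[0])).round(2),np.median(x[:,1]).round(1)) for x in s],np.degrees(np.arctan(np.polyfit(e[:,1],e[:,0],1)[0])).round(2),np.median(e[:,0]).round(1),mid.round(1))
E
```

```text
bar [array([594.6, 167.8, 106.1,  19.7, -77.5]), array([656.6, 185. ,   8.9,   8.6, -65.8])]
open corners [[466.5  88.4]
 [445.3 187.6]] 101.41461315085019
11 [(np.float64(1.89), np.float64(51.5)), (np.float64(1.47), np.float64(-52.1))] -2.07 -1.5 [455.9 138. ]
11.5 [(np.float64(1.39), np.float64(51.2)), (np.float64(0.97), np.float64(-52.5))] -1.57 -1.5 [455.9 138. ]
12 [(np.float64(0.86), np.float64(50.8)), (np.float64(0.45), np.float64(-52.9))] -1.07 -1.5 [455.9 138. ]
12.5 [(np.float64(0.36), np.float64(50.4)), (np.float64(-0.02), np.float64(-53.3))] -0.57 -1.5 [455.9 138. ]
```

```bash
python3 -m creep '[{"travel":[9,26.7,10],"turn":-8.5,"claw":8.5},{"travel":[9,26.7,10],"turn":-8.5,"claw":8.5},{"travel":[9,26.7,10],"turn":-8.5,"claw":8.5},{"travel":[9,26.7,10],"turn":-8.5,"claw":8.5},{"travel":[9,26.7,10],"turn":-8.5,"claw":8.5},{"travel":[9,26.7,10],"turn":-8.5,"claw":8.5},{"travel":[9,26.7,10],"turn":-8.5,"claw":8.5},{"travel":[9,26.7,10],"turn":-8.5,"claw":8.5},{"travel":[9,26.7,10],"turn":-8.5,"claw":8.5},{"travel":[9,26.7,10],"turn":-8.5,"claw":8.5}]'; python3 - <<'E'
from h import *
import json
st=r.get_state();im=r.grab_frame("wrist");cv2.imwrite("pics/w2.png",im);C=cam("wrist",st)
json.dump({k:np.array(st[k]).tolist() for k in("tcp_pos","tool_rot")},open("w2.json","w"));print(st["tcp_pos"],st["tool_rot"])
H=cv2.cvtColor(im,cv2.COLOR_BGR2HSV)
m=cv2.morphologyEx((H[...,1]<90).astype(np.uint8),cv2.MORPH_CLOSE,np.ones((5,5)))
for k in blobs(m,2000):print(cv2.boundingRect(k),rect(C,k,.024))
E
```

```text
clock: 2.65
tcp_pos: [0.4977, 0.4215, 0.304]
tool_rot: [-179.9, -0.1, 170.1]
ft_force: [0.5, -0.6, -0.9]
grip_width: 0.998
finger_force: 0.0
[0.49770022 0.42147922 0.30400878] [-1.79893346e+02 -5.89060783e-02  1.70112898e+02]
(0, 232, 560, 188) [590.1 404.4 452.8 159.2  80.2]
(432, 24, 128, 192) [470.9 569.1 125.7  81.3   1. ]
(251, 122, 72, 164) [495.9 426.1 115.3  49.1  -9.9]
(0, 19, 78, 77) [375.9 290.4  47.4  44.1  69.1]
```

View pics/w2.png

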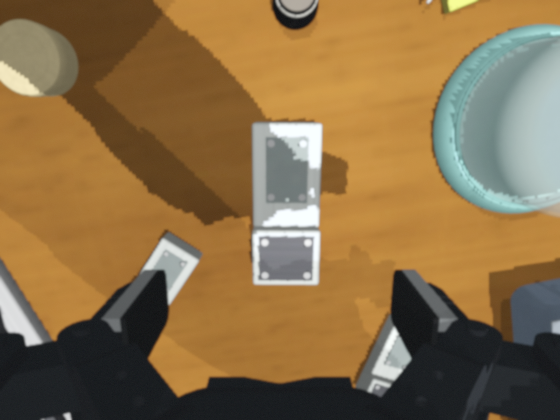

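The casting is centred with tail edge at row 122 (cols 252–322) and head edge at row 286 (cols 253–320), aligned with the fingers.

```bash
python3 - <<'E'
from h import *
import json
st=json.load(open("w2.json"));C=cam("wrist",st)
t=ray(C,[(252,122),(322,122),(286.5,122)],.024);h=ray(C,[(253,286),(320,286),(286.5,286)],.034)
print(t.round(4),h.round(4));c=(t[2]+h[2])/2;d=h[2]-t[2];yaw=np.degrees(np.arctan2(d[1],d[0]))
print("len",np.linalg.norm(d[:2]),"center",c.round(4),"yaw",yaw)
u=d[:2]/np.linalg.norm(d[:2]);g=c[:2]-0.008*u
T=Ro.from_euler("xyz",st["tool_rot"],degrees=True).as_matrix()
print("travel cm",T.T@(np.r_[g,.177]-st["tcp_pos"])*100)
E
```

```text
[[0.4353 0.4143 0.024 ]
 [0.4431 0.4589 0.024 ]
 [0.4391 0.4363 0.024 ]] [[0.5447 0.3944 0.034 ]
 [0.5527 0.4405 0.034 ]
 [0.5487 0.4175 0.034 ]]
len 0.11119338199879283 center [0.4939 0.4269 0.029 ] yaw -9.74108098911098
travel cm [ 1.25154898  0.48751122 12.70128554]
```

```bash
python3 -m creep '[{"travel":[1.2,0.5,4],"turn":0,"claw":8.5},{"travel":[1.2,0.5,7],"turn":0,"claw":8},{"travel":[1.2,0.5,9.5],"turn":0,"claw":7.5},{"travel":[1.2,0.5,11.5],"turn":0,"claw":7},{"travel":[1.2,0.5,12.6],"turn":0,"claw":7},{"travel":[1.2,0.5,12.6],"turn":0,"claw":7},{"travel":[1.2,0.5,12.6],"turn":0,"claw":7}]' 40 && python3 -m creep '[{"travel":[0,0,0],"turn":0,"claw":4},{"travel":[0,0,0],"turn":0,"claw":4},{"travel":[0,0,0],"turn":0,"claw":4},{"travel":[0,0,0],"turn":0,"claw":4},{"travel":[0,0,0],"turn":0,"claw":4},{"travel":[0,0,0],"turn":0,"claw":4},{"travel":[0,0,0],"turn":0,"claw":4},{"travel":[0,0,0],"turn":0,"claw":4}]' 40
```

```text
clock: 3.28
tcp_pos: [0.4877, 0.4279, 0.1795]
tool_rot: [180.0, 0.0, 170.1]
ft_force: [0.2, 0.9, 0.8]
grip_width: 0.821
finger_force: 0.0
clock: 3.95
tcp_pos: [0.4879, 0.4292, 0.181]
tool_rot: [179.9, 0.2, 170.2]
ft_force: [0.0, -2.7, 6.8]
grip_width: 0.53
finger_force: 43.1
```

```bash
python3 -m creep '[{"travel":[0,0,-2],"turn":0,"claw":4},{"travel":[0,0,-5],"turn":0,"claw":4},{"travel":[0,0,-8],"turn":0,"claw":4},{"travel":[0,-3,-10],"turn":-2,"claw":4},{"travel":[-0.5,-6,-10],"turn":-5,"claw":4},{"travel":[-1.5,-9.5,-10],"turn":-8,"claw":4},{"travel":[-2.5,-13,-10],"turn":-12,"claw":4},{"travel":[-3,-16.5,-10],"turn":-15,"claw":4},{"travel":[-3.5,-20,-10],"turn":-18,"claw":4},{"travel":[-4,-23.5,-10],"turn":-21,"claw":4},{"travel":[-4.5,-26,-10],"turn":-22.4,"claw":4},{"travel":[-4.9,-27.5,-10],"turn":-22.4,"claw":4},{"travel":[-4.9,-28.1,-10],"turn":-22.4,"claw":4},{"travel":[-4.9,-28.1,-10],"turn":-22.4,"claw":4},{"travel":[-4.9,-28.1,-10],"turn":-22.4,"claw":4},{"travel":[-4.9,-28.1,-10],"turn":-22.4,"claw":4}]'; python3 - <<'E'
from h import *
st=r.get_state();im=r.grab_frame("wrist");cv2.imwrite("pics/w3.png",im)
print(st["tcp_pos"],st["tool_rot"],st["grip_width"],st["ft_force"])
p=st["tcp_pos"][:2]*1000-[596.8,168];a=np.radians(12.5)
print("gauge xy tcp",p@[np.cos(a),np.sin(a)],p@[-np.sin(a),np.cos(a)])
E
```

```text
clock: 5.28
tcp_pos: [0.4872, 0.1446, 0.2788]
tool_rot: [180.0, 0.0, -167.4]
ft_force: [0.2, -0.0, -2.6]
grip_width: 0.53
finger_force: 42.3
[0.48723397 0.14457529 0.27875375] [ 1.79978712e+02  1.65196999e-02 -1.67370715e+02] 0.5299823589354021 [ 0.15173249 -0.0329538  -2.58826191]
gauge xy tcp -112.03891434564045 0.8449805200237428
```

View pics/w3.png

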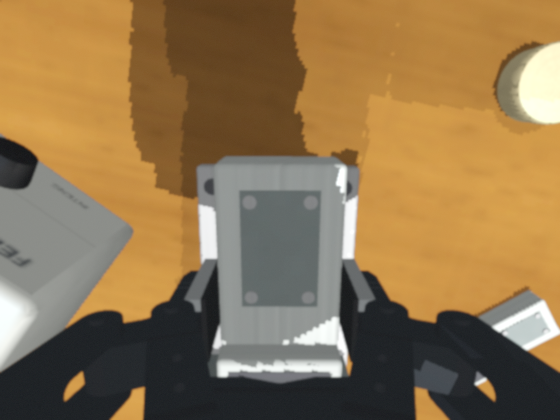

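The casting hangs square over the open end of the plate: plate edges at columns 197 and 358, casting at 215–345. Lowering it now.

```bash
python3 -m creep '[{"travel":[0,-0.12,2.5],"turn":0,"claw":4},{"travel":[0,-0.12,5],"turn":0,"claw":4},{"travel":[0,-0.12,7],"turn":0,"claw":4},{"travel":[0,-0.12,7.8],"turn":0,"claw":4},{"travel":[0,-0.12,8.2],"turn":0,"claw":4},{"travel":[0,-0.12,8.4],"turn":0,"claw":4},{"travel":[0,-0.12,8.4],"turn":0,"claw":4},{"travel":[0,-0.12,8.4],"turn":0,"claw":4}]'
```

```text
clock: 6.0
tcp_pos: [0.4882, 0.1428, 0.1957]
tool_rot: [-180.0, 0.1, -167.4]
ft_force: [-0.5, -0.5, -2.6]
grip_width: 0.529
finger_force: 42.2
```

Not touching yet; I'll continue in small steps.

```bash
python3 -m creep '[{"travel":[0,0,0.1],"turn":0,"claw":4},{"travel":[0,0,0.1],"turn":0,"claw":4},{"travel":[0,0,0.1],"turn":0,"claw":4}]';python3 -m creep '[{"travel":[0,0,0.1],"turn":0,"claw":4},{"travel":[0,0,0.1],"turn":0,"claw":4},{"travel":[0,0,0.1],"turn":0,"claw":4}]'
```

```text
clock: 6.25
tcp_pos: [0.4878, 0.1425, 0.1943]
tool_rot: [-180.0, 0.1, -167.4]
ft_force: [-0.3, -0.7, -2.5]
grip_width: 0.525
finger_force: 42.3
clock: 6.5
tcp_pos: [0.4878, 0.1425, 0.193]
tool_rot: [-180.0, 0.0, -167.4]
ft_force: [-0.5, -0.1, -0.6]
grip_width: 0.526
finger_force: 42.6
```

```bash
python3 -m creep '[{"travel":[0,0,0],"turn":0,"claw":6.5},{"travel":[0,0,0],"turn":0,"claw":6.5},{"travel":[0,0,0],"turn":0,"claw":6.5},{"travel":[0,0,0],"turn":0,"claw":6.5},{"travel":[0,0,-1.5],"turn":0,"claw":6.5},{"travel":[0,0,-4],"turn":0,"claw":6.5},{"travel":[0,0,-7],"turn":0,"claw":6.5},{"travel":[3.5,0,-7],"turn":0,"claw":3},{"travel":[7,0,-7],"turn":0,"claw":0},{"travel":[7.2,0,-7],"turn":0,"claw":0},{"travel":[7.2,0,-7],"turn":0,"claw":0},{"travel":[7.2,0,-7],"turn":0,"claw":0},{"travel":[7.2,0,-7],"turn":0,"claw":0},{"travel":[7.2,0,-7],"turn":0,"claw":0}]'; python3 - <<'E'
from h import *
st=r.get_state();im=r.grab_frame("wrist");cv2.imwrite("pics/w4.png",im)
print(st["tcp_pos"],st["tool_rot"],st["grip_width"],st["ft_force"])
E
```

```text
clock: 7.67
tcp_pos: [0.4184, 0.127, 0.2628]
tool_rot: [-180.0, 0.1, -167.4]
ft_force: [0.1, 0.0, -0.4]
grip_width: -0.001
finger_force: 0.0
[0.41843141 0.12696357 0.26283751] [-1.79986063e+02  6.97229807e-02 -1.67434709e+02] -0.0006574580782132079 [ 0.14584096  0.04074772 -0.40355256]
```

View pics/w4.png

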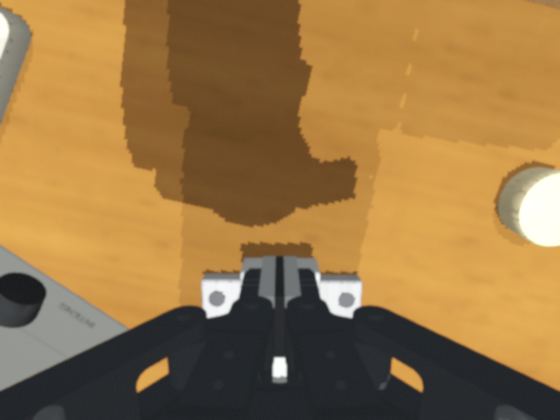

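The tail end is centred at column 280, right behind the closed fingers, with the plate centred at 281. I'll lower the fingers behind the tail and start pushing gently.

```bash
python3 -m creep '[{"travel":[0,0,3],"turn":0,"claw":0},{"travel":[0,0,6],"turn":0,"claw":0},{"travel":[0,0,7.2],"turn":0,"claw":0},{"travel":[0,0,7.4],"turn":0,"claw":0},{"travel":[0,0,7.4],"turn":0,"claw":0},{"travel":[-0.3,0,7.4],"turn":0,"claw":0},{"travel":[-0.6,0,7.4],"turn":0,"claw":0},{"travel":[-0.9,0,7.4],"turn":0,"claw":0},{"travel":[-1.2,0,7.4],"turn":0,"claw":0},{"travel":[-1.5,0,7.4],"turn":0,"claw":0},{"travel":[-1.8,0,7.4],"turn":0,"claw":0},{"travel":[-2.1,0,7.4],"turn":0,"claw":0},{"travel":[-2.4,0,7.4],"turn":0,"claw":0}]'; python3 -m creep '[{"travel":[-0.3,0,0],"turn":0,"claw":0},{"travel":[-0.6,0,0],"turn":0,"claw":0},{"travel":[-0.9,0,0],"turn":0,"claw":0},{"travel":[-1.2,0,0],"turn":0,"claw":0},{"travel":[-1.5,0,0],"turn":0,"claw":0},{"travel":[-1.8,0,0],"turn":0,"claw":0},{"travel":[-2.1,0,0],"turn":0,"claw":0},{"travel":[-2.4,0,0],"turn":0,"claw":0},{"travel":[-2.7,0,0],"turn":0,"claw":0},{"travel":[-3,0,0],"turn":0,"claw":0}]'
```

```text
clock: 8.8
tcp_pos: [0.4409, 0.1321, 0.1887]
tool_rot: [-180.0, -0.0, -167.4]
ft_force: [-0.9, -0.6, 1.5]
grip_width: 0.001
finger_force: 0.6
clock: 9.63
tcp_pos: [0.4703, 0.1386, 0.1886]
tool_rot: [-180.0, -0.0, -167.4]
ft_force: [-1.4, -1.2, 1.1]
grip_width: -0.002
finger_force: 0.5
```

```bash
python3 -m creep '[{"travel":[-0.4,0,0],"turn":0,"claw":0},{"travel":[-0.8,0,0],"turn":0,"claw":0},{"travel":[-1.2,0,0],"turn":0,"claw":0},{"travel":[-1.6,0,0],"turn":0,"claw":0},{"travel":[-2,0,0],"turn":0,"claw":0},{"travel":[-2.4,0,0],"turn":0,"claw":0},{"travel":[-2.7,0,0],"turn":0,"claw":0},{"travel":[-3,0,0],"turn":0,"claw":0}]';  python3 -m creep '[{"travel":[-0.3,0,0],"turn":0,"claw":0},{"travel":[-0.6,0,0],"turn":0,"claw":0},{"travel":[-0.9,0,0],"turn":0,"claw":0},{"travel":[-1.2,0,0],"turn":0,"claw":0},{"travel":[-1.5,0,0],"turn":0,"claw":0},{"travel":[-1.7,0,0],"turn":0,"claw":0},{"travel":[-1.9,0,0],"turn":0,"claw":0},{"travel":[-2,0,0],"turn":0,"claw":0}]'; python3 - <<'E'
from h import *
cv2.imwrite("pics/s5.png",np.vstack([cv2.resize(r.grab_frame("top")[110:260,300:410],None,fx=3.5,fy=3.5)]))
E
```

```text
clock: 10.3
tcp_pos: [0.4996, 0.1452, 0.1887]
tool_rot: [-180.0, 0.0, -167.4]
ft_force: [-0.7, -0.2, 0.5]
grip_width: -0.001
finger_force: 0.5
clock: 10.97
tcp_pos: [0.519, 0.1495, 0.1887]
tool_rot: [-180.0, 0.0, -167.4]
ft_force: [-0.6, -0.5, 0.4]
grip_width: -0.0
finger_force: 0.6
```

View pics/s5.png

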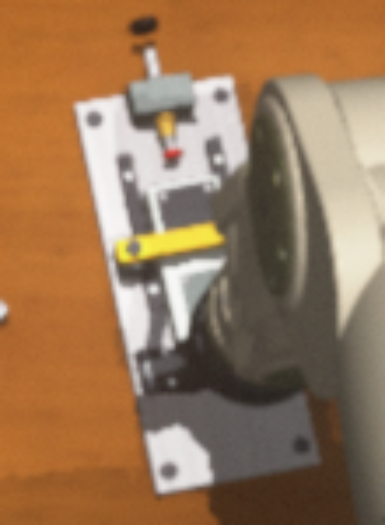

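The casting is straight in the lane with its head past the bar. Its front edge is at about row 182 and the red tip at row 153, so roughly 12–15 mm remain. I'll feel for the stop.

```bash
python3 -m creep '[{"travel":[-0.2,0,0],"turn":0,"claw":0},{"travel":[-0.4,0,0],"turn":0,"claw":0},{"travel":[-0.6,0,0],"turn":0,"claw":0},{"travel":[-0.7,0,0],"turn":0,"claw":0},{"travel":[-0.8,0,0],"turn":0,"claw":0},{"travel":[-0.8,0,0],"turn":0,"claw":0}]';for i in 1 2; do  python3 -m creep '[{"travel":[-0.1,0,0],"turn":0,"claw":0},{"travel":[-0.2,0,0],"turn":0,"claw":0},{"travel":[-0.2,0,0],"turn":0,"claw":0}]'; done
```

```text
clock: 11.52
tcp_pos: [0.5269, 0.1512, 0.1887]
tool_rot: [-180.0, 0.0, -167.4]
ft_force: [-0.1, -0.2, -0.7]
grip_width: 0.0
finger_force: 0.1
clock: 11.77
tcp_pos: [0.5287, 0.1517, 0.1887]
tool_rot: [-180.0, 0.0, -167.4]
ft_force: [-0.6, -0.2, -0.1]
grip_width: 0.0
finger_force: 0.2
clock: 12.02
tcp_pos: [0.5307, 0.1521, 0.1887]
tool_rot: [-180.0, 0.0, -167.4]
ft_force: [-0.6, -0.7, 0.0]
grip_width: -0.002
finger_force: 0.2
```

```bash
for i in 1 2 3; do  python3 -m creep '[{"travel":[-0.1,0,0],"turn":0,"claw":0},{"travel":[-0.15,0,0],"turn":0,"claw":0},{"travel":[-0.15,0,0],"turn":0,"claw":0}]' | grep -E "tcp|force"; done
```

```text
tcp_pos: [0.5321, 0.1524, 0.1887]
ft_force: [-1.1, -0.4, -0.7]
finger_force: 0.3
tcp_pos: [0.5335, 0.1528, 0.1887]
ft_force: [-0.8, -0.5, 0.0]
finger_force: 0.2
tcp_pos: [0.535, 0.1531, 0.1886]
ft_force: [-0.6, -0.1, -0.1]
finger_force: 0.2
```

```bash
python3 -m creep '[{"travel":[-0.1,0,0],"turn":0,"claw":0},{"travel":[-0.15,0,0],"turn":0,"claw":0},{"travel":[-0.15,0,0],"turn":0,"claw":0}]' | grep -E "tcp|ft_f"; python3 -m creep '[{"travel":[-0.1,0,0],"turn":0,"claw":0},{"travel":[-0.15,0,0],"turn":0,"claw":0},{"travel":[-0.15,0,0],"turn":0,"claw":0}]' | grep -E "tcp|ft_f"
```

```text
tcp_pos: [0.5365, 0.1534, 0.1886]
ft_force: [0.6, -0.1, -0.4]
tcp_pos: [0.538, 0.1537, 0.1887]
ft_force: [-0.6, 0.2, 0.0]
```

```bash
python3 -m creep '[{"travel":[-0.1,0,0],"turn":0,"claw":0},{"travel":[-0.1,0,0],"turn":0,"claw":0},{"travel":[-0.1,0,0],"turn":0,"claw":0}]' | grep -E "tcp|ft_f"
```

```text
tcp_pos: [0.5386, 0.1539, 0.1887]
ft_force: [-1.4, -0.4, 1.7]
```

```bash
python3 -m creep '[{"travel":[-0.1,0,0],"turn":0,"claw":0},{"travel":[-0.1,0,0],"turn":0,"claw":0},{"travel":[-0.1,0,0],"turn":0,"claw":0}]' | grep -E "tcp|ft_f"; python3 -m creep '[{"travel":[-0.05,0,0],"turn":0,"claw":0},{"travel":[-0.05,0,0],"turn":0,"claw":0},{"travel":[-0.05,0,0],"turn":0,"claw":0}]' | grep -E "tcp|ft_f"
```

```text
tcp_pos: [0.5392, 0.1541, 0.1886]
ft_force: [-5.5, -0.9, 3.6]
tcp_pos: [0.5395, 0.1542, 0.1886]
ft_force: [-5.5, -1.3, 4.5]
```

```bash
python3 -m creep '[{"travel":[-0.1,0,0],"turn":0,"claw":0},{"travel":[-0.1,0,0],"turn":0,"claw":0},{"travel":[-0.1,0,0],"turn":0,"claw":0}]' | grep -E "tcp|ft_f|rot"; python3 -m creep '[{"travel":[-0.05,0,0],"turn":0,"claw":0},{"travel":[-0.05,0,0],"turn":0,"claw":0},{"travel":[-0.05,0,0],"turn":0,"claw":0}]' | grep -E "tcp|ft_f"
```

```text
tcp_pos: [0.54, 0.1543, 0.1884]
tool_rot: [-180.0, -0.2, -167.4]
ft_force: [-7.1, -0.8, 4.8]
tcp_pos: [0.5402, 0.1543, 0.1884]
ft_force: [-7.7, -1.7, 6.3]
```

```bash
python3 -m creep '[{"travel":[-0.05,0,0],"turn":0,"claw":0},{"travel":[-0.1,0,0],"turn":0,"claw":0},{"travel":[-0.1,0,0],"turn":0,"claw":0},{"travel":[-0.1,0,0],"turn":0,"claw":0}]' | grep -E "tcp|ft_f|clock"; python3 - <<'E'
from h import *
f=[]
for i in range(5):
    r.grab_frame("wrist");f.append(r.get_state()["ft_force"])
print(np.mean(f,0),np.std(f,0))
E
```

```text
clock: 14.85
tcp_pos: [0.5407, 0.1545, 0.1883]
ft_force: [-8.7, -2.2, 6.8]
[-9.53535966 -2.14238718  7.61088042] [0.32233446 0.20667365 0.25710737]
```

```bash
python3 -m creep '[{"travel":[-0.02,0,0],"turn":0,"claw":0},{"travel":[-0.02,0,0],"turn":0,"claw":0},{"travel":[-0.02,0,0],"turn":0,"claw":0},{"travel":[-0.02,0,0],"turn":0,"claw":0},{"travel":[-0.02,0,0],"turn":0,"claw":0},{"travel":[-0.02,0,0],"turn":0,"claw":0},{"travel":[-0.02,0,0],"turn":0,"claw":0}]' | grep -E "tcp|ft_f|clock"; python3 -m creep '[{"travel":[0,0,0],"turn":0,"claw":0},{"travel":[0,0,0],"turn":0,"claw":0},{"travel":[0,0,0],"turn":0,"claw":0},{"travel":[0,0,0],"turn":0,"claw":0},{"travel":[0,0,0],"turn":0,"claw":0},{"travel":[0,0,0],"turn":0,"claw":0},{"travel":[0,0,0],"turn":0,"claw":0},{"travel":[0,0,0],"turn":0,"claw":0},{"travel":[0,0,0],"turn":0,"claw":0}]' | grep -E "tcp|ft_f|clock"
```

```text
clock: 15.68
tcp_pos: [0.5407, 0.1545, 0.1883]
ft_force: [-10.4, -2.6, 8.3]
clock: 16.43
tcp_pos: [0.5407, 0.1545, 0.1883]
ft_force: [-10.8, -2.5, 7.6]
```

```bash
python3 -m creep '[{"travel":[0.1,0,0],"turn":0,"claw":0},{"travel":[0.2,0,0],"turn":0,"claw":0},{"travel":[0.3,0,0],"turn":0,"claw":0},{"travel":[0.5,0,0],"turn":0,"claw":0},{"travel":[0.8,0,0],"turn":0,"claw":0},{"travel":[1.5,0,0],"turn":0,"claw":0},{"travel":[3,0,-1],"turn":0,"claw":0},{"travel":[6,0,-4],"turn":0,"claw":0},{"travel":[9,0,-7],"turn":0,"claw":0},{"travel":[12,0,-10],"turn":0,"claw":0},{"travel":[14,0,-14],"turn":0,"claw":0},{"travel":[14,0,-18],"turn":0,"claw":0},{"travel":[14,0,-21],"turn":0,"claw":0},{"travel":[14,0,-21],"turn":0,"claw":0},{"travel":[14,0,-21],"turn":0,"claw":0}]'; python3 - <<'E'
from h import *
w=r.grab_frame("wrist");s=r.grab_frame("scene")[150:225,240:380]
cv2.imwrite("pics/f6.png",np.hstack([cv2.resize(w,(400,300)),cv2.resize(s,(400,300),interpolation=cv2.INTER_CUBIC)]))
E
```

```text
clock: 17.68
tcp_pos: [0.4068, 0.1244, 0.4012]
tool_rot: [-180.0, 0.4, -167.4]
ft_force: [-0.2, 0.3, -1.3]
grip_width: 0.002
finger_force: 0.0
```

View pics/f6.png

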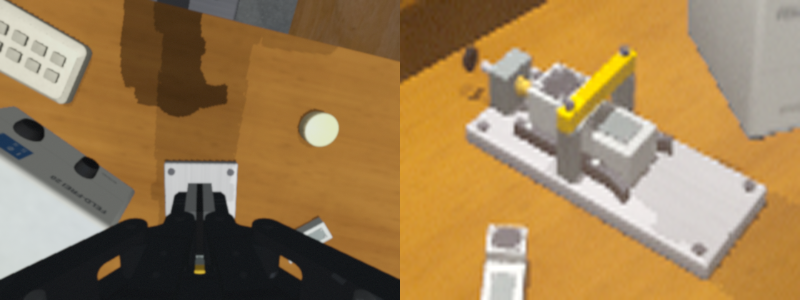

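The scene crop shows the casting lying flat in the lane with its head beyond the yellow bar, against the plunger. The hand is clear, so I'll hand it in.

```bash
python3 -c "
from bench import r
print(r.close_job())"
```

```text
the job is handed in; nothing more can be done
None
```

The largest casting is gauged and handed in at about 18 s: I pushed it under the bar to the red stop and held it there at about 10–11 N (wrist reading) for over a second, then took the hand away, leaving it flat with its whole head past the bar; the bottle, tin and loupe were not touched.

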